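# Push a culture-dish carrier under a spring-closed dark hood

## Robot

A 6-joint arm with a two-finger parallel gripper is mounted at the origin on the work surface. World frame = base frame: x ahead of the robot, y to its left, z up, the work surface at z = 0. Lengths are in m, angles in degrees, forces in N, time in s.
With the tool pointing down it reaches from about 0.3 to 0.825 m from the base axis. Payload 5.4 kg.
Tool frame: the origin (TCP) lies at the very end of the fingers, on their centre line; the grasp point (between the pads) lies 19 mm behind it; z points along the fingers, y is the line along which they close (so a half turn about z gives the same grasp; the last joint's range is limited). The gripper opens to 92 mm and grips with 3 to 60 N. Pads are 20 mm wide; open, the fingers measure 128 mm over their backs; the gripper's body (75 mm by 189 mm) begins 69 mm behind the grasp point.
Start: joints at [57.061, 9.076, 91.501, -0, 79.423, -12.038], TCP at [0.205, 0.537, 0.215] pointing down, gripper open.
Joint ranges: [-166.64, 166.64], [-54.1, 131.32], [10.49, 154.53], [-73.88, 253.88], [9.74, 151.15], [-171.62, 171.62]. Speed limits (degrees/s): [147.25, 147.25, 180, 180, 180, 180].

## Interface

Orientations are given as [roll, pitch, yaw] about the fixed x, y, z axes, in that order (R = Rz(yaw) Ry(pitch) Rx(roll)).
In Python, from rig import robot, optics gives the robot as it stands. The module is installed in compiled form; this text tells all that it offers.
- The arm moves only by the shell command python3 -m jog 'ROWS' [FORCE]. ROWS is JSON, a list of rows, each an object of numbers: "x", "y", "z": the shift along the world's x, y, z in cm; "wx", "wy", "wz": the turn, a rotation vector about the world's x, y, z in degrees; "jaw": the finger opening in cm, from 0 to 9.19. A call has 1 to 8 rows; each row shifts and turns the commanded pose from where the row before left it; what a row does not reach is not made up. A row lasts 1/10 s, in which the tool goes at most 50 mm and 8.59 degrees, less where a joint would pass 70% of its speed; a pose out of reach is approached as far as the arm can. A call with a gripper value outside its range is refused whole. The fingers move at their own pace and stop on an object; FORCE is the grip in N (left out, the last holds). Time passes only in rows, so rows that do not move let the fingers close. It gives the time, the measured TCP pose, the force, the opening and the grip force at its end, in the units of the state.
- robot.state(): the state, without advancing time (a new reading comes with each control period).
- optics.read_camera(name): name is "side" or "top" or "wrist"; returns a dict with "img" (480x640x3 uint8, red, green, blue), "intrinsics" (3x3 intrinsics, pixels), "rvec" (rotation vector, rad) and "tvec" (3), from world to camera coordinates, as OpenCV has them; the wrist camera has in their place "tool_from_camera" (4x4, takes a point from camera to tool coordinates, whose origin is the TCP and whose axes are the flange's). Camera axes: x right, y down, z forward; pixel columns grow to the right and rows downward; lengths in m; the calibration is good to about 2 mm. A picture is of the moment at which its call begins: read the wrist's pose just before it. There is no depth.
- robot.hand_in(): hands the job in; it is judged then, once.
The state is a dict: "time": time; "joints": joint angles; "joint_velocities": joint speeds; "effort": joint torques, N m; "ee_pos": TCP position; "ee_rot": TCP orientation; "ft_force": force on the tool from outside, world axes, zero at the start; "moment": the same for the moment, N m; "grip_width": finger opening in m; "finger_force": force on a finger pad.
Only numpy, scipy, OpenCV 4.12 (cv2) and the standard library are available. Lean on these libraries where they do the work, as an engineer would, in place of code of your own. Each camera call takes 0.05 s, during which the arm holds its last target. There are 200 camera calls.

## Task

Load the culture dish into the imaging stage: with one fingertip press down the long bar beside the lane to hold the spring-closed black hood open, and while it is held open push the dish carrier with the other fingertip, by its upright tab, along the lane and under the hood until it rests against the end stop. The hood must not touch the carrier or its dish at any time; then take the hand away so that the hood springs fully shut over the dish. Do not grip or lift the carrier, and leave the other things on the bench where they are.

Things in the scene. Friction and masses are not known exactly. Their poses are not given: they have to be found in the camera images.
- stage: Fixed imaging stage, dark steel, base plate 320 x 165 x 6 mm (own x -220 to 100, y -60 to 105 mm). Origin: on the table, below the hinge line at the hood's entry end. Own x is the push direction, own y points from the hinge line to the lane. The lane runs along x, centred at y 57 mm, between rails 12 mm high with inner faces 66 mm apart. Fingers need not touch the stage itself.
- hinge (a point): Point on the stage at the entry end of the hinge line, 52 mm above the table; the line runs along the stage's x at y 0 on four thin posts (x -212, -110, -8, 92 mm). On its lane side hangs the black hood (stage x 0 to 94, y -4 to 101 mm; top 55 mm above the table when shut); on its other side is the press bar.
- entry (a point): Point on the base plate (6 mm above the table) on the lane's centre line, below the outer face of the hood's entry skirt, a 4 mm wall across the lane that hangs to 15 mm above the table when shut. Same axes as the stage.
- stop_face (a point): Point on the base plate (6 mm above the table) at the middle of the face of the end stop, a dark steel bar across the lane, 18 mm high, 85 mm beyond the entry (partly under the hood). The carrier's nose must arrive here. Same axes as the stage.
- hood (a joint): Angle of the hood in rad: 0 shut, 0.75 fully open (hard limit). Spring and weight shut it when let go. Hood and press bar are one rigid rocker: pressing the bar down swings the hood up, with about 3 to 6 N. From 0.4 rad on the carrier and dish pass freely under the entry skirt. Pressed about 31 mm from the hinge line, the bar's face is 27 mm above the table at 0.5 rad, 22 mm at 0.6 rad.
- bar_top (a point): Middle of the upper face of the aluminium press bar, 205 x 40 x 5 mm, level and 44.5 mm above the table when the hood is shut. In the stage's frame it spans x -215 to -10 and y -54 to -14 mm (this point: -112.5, -34). Same profile all along x, so a fingertip can slide along it and keep the hood open. Pressed, it slopes down away from the hinge. Free space below it.
- carrier: Loose aluminium dish carrier, rigid, 0.2 to 0.33 kg, in the lane before the hood: plate 125 x 62 x 5 mm, a clear covered 35 mm dish fixed 28 mm ahead of its middle (top 19 mm above the underside), an upright tab 46 wide, 8 thick at the rear end. Origin: centre of the underside, 6 mm above the table; own x points to the nose. When home, 40 mm of its rear with the tab stays outside the hood.
- nose (a point): Middle of the lower front edge of the carrier, 62.5 mm ahead of its origin. The thin plate lies below the shut skirt without touching it.
- tab (a point): Middle of the top edge of the rear face of the carrier's upright tab, 56 mm above the table and 125 mm behind the nose. The face to push is below this point and looks away from the hood.
- dishes: Bystander: two stacked clear dishes with lid, 62 mm across, 32 mm high. Origin: centre of the underside.
- reagent: Bystander: small amber bottle, 42 mm across, 75 mm high. Origin: centre of the underside.
- slidebox: Bystander: grey and white slide box, 87 x 52 x 28 mm. Origin: centre of the underside.
- beaker: Bystander: small glass beaker, 48 mm across, 50 mm high. Origin: centre of the underside.
- jar: Bystander: glass jar, 60 mm across, 80 mm high. Origin: centre of the underside.
- tipbox: Bystander: white pipette-tip box with clear lid, 122 x 82 x 62 mm. Origin: centre of the underside.
- objective: Bystander: steel microscope objective standing on its nose, 32 mm across, 48 mm high. Origin: centre of the underside.
There are look-alikes about, which are no part of the job. Leave any pink look-alike of the carrier alone.

How it is judged:
By the outcome, as a careful person would: the job done as asked, in the order asked, and still so for the second after the job is handed in, with the robot touching nothing.
It also fails if it takes over 48 s, if anything falls off the work surface, if the arm or the gripper's body presses on something with over 40 N, if the wrist force passes 120 N, or if a joint passes its speed limit or range.

## Working session

There is one attempt and no reset: what is moved stays moved. The work goes in short steps, Python scripts to look and compute and a shell command to move; the robot and the scene stay as the last step left them, time stands still between calls to the robot, and variables do not carry over. Pictures are saved under pics/ and viewed, at most 10 in all, crops included, and the job is handed in when it is done.

```bash
mkdir -p pics
cat > h.py <<'E'
import numpy as np,cv2
from rig import robot,optics
def shot(n,f):
    c=optics.read_camera(n);cv2.imwrite('pics/'+f,c['img'][:,:,::-1]);np.savez('pics/'+n,**c);return c
def ray(n,uv,z):
    c=np.load(f'pics/{n}.npz');R=cv2.Rodrigues(c['rvec'])[0];o=-R.T@c['tvec'].ravel()
    d=R.T@np.linalg.inv(c['intrinsics'])@np.array([uv[0],uv[1],1.]);return o+d*(z-o[2])/d[2]
def proj(n,P):
    c=np.load(f'pics/{n}.npz');return cv2.projectPoints(np.array(P,float).reshape(-1,3),c['rvec'],c['tvec'],c['intrinsics'],None)[0].reshape(-1,2)
E
python3 -c "
from h import *
shot('top','top0.png');shot('side','side0.png')
s=robot.state();print(s['time'],s['ee_pos'],s['ee_rot'])"
```

```text
0.1 [0.20484537 0.53669248 0.21373039] [-1.79908399e+02 -2.06597790e-02  1.59097194e+02]
```

View pics/top0.png

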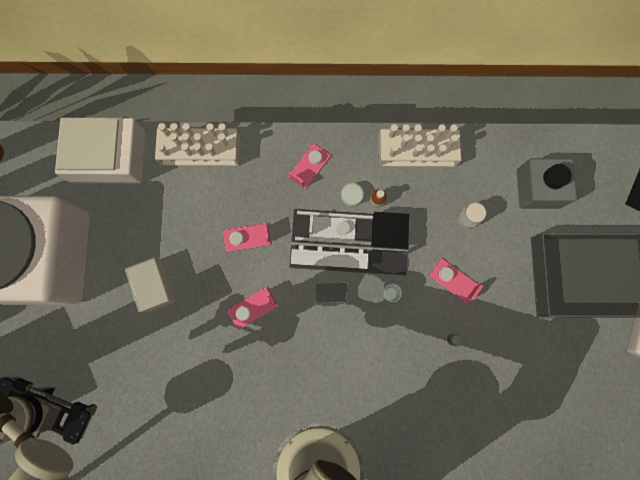

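View pics/side0.png

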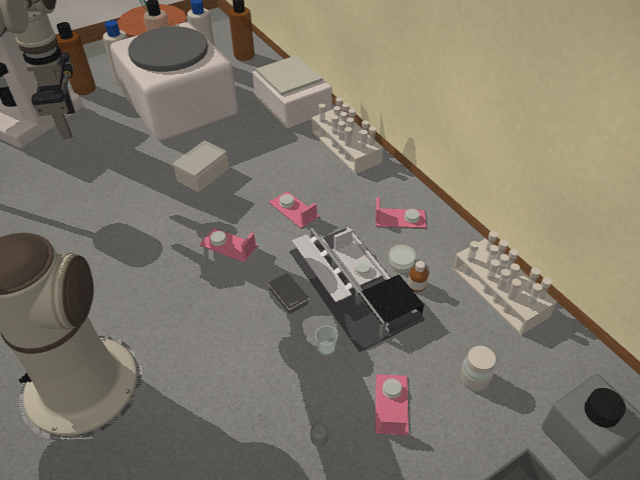

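The top view shows the stage at about (292–410, 210–273). The black hood is at (390, 230), the silver bar at (330, 257) and the carrier with its dish at (335, 228). The carrier candidates are the aluminium one in the lane at (335, 228) and four pink look-alikes at (310, 165), (246, 237), (252, 308) and (456, 280). I choose the aluminium one in the lane and check it in enlarged crops.

```bash
python3 -c "
from h import *
a=cv2.imread('pics/top0.png')[195:285,280:420];b=cv2.imread('pics/side0.png')[220:355,265:435]
cv2.imwrite('pics/topc.png',cv2.resize(a,None,fx=5.7,fy=5.7,interpolation=cv2.INTER_CUBIC))
cv2.imwrite('pics/sidec.png',cv2.resize(b,None,fx=4.4,fy=4.4,interpolation=cv2.INTER_CUBIC))
print(ray('top',(350,240),0.05),ray('top',(318,465),0))"
```

```text
[ 0.59138035 -0.08328875  0.05      ] [0.01496508 0.00028975 0.        ]
```

View pics/topc.png

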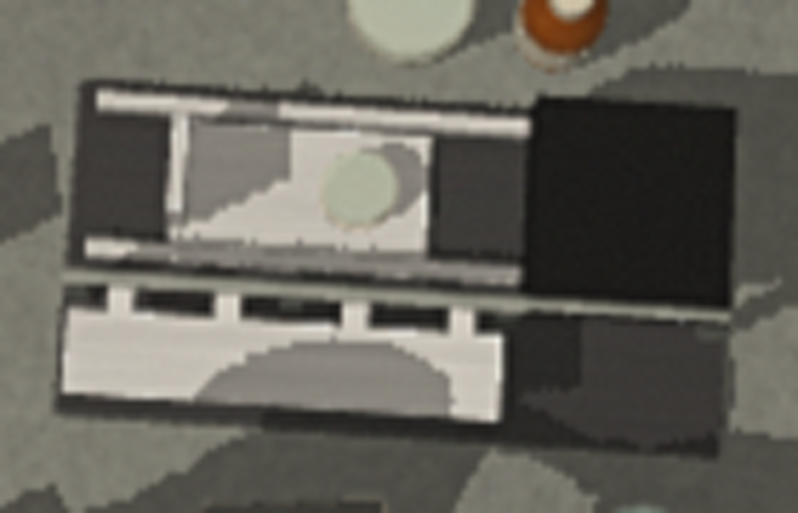

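View pics/sidec.png

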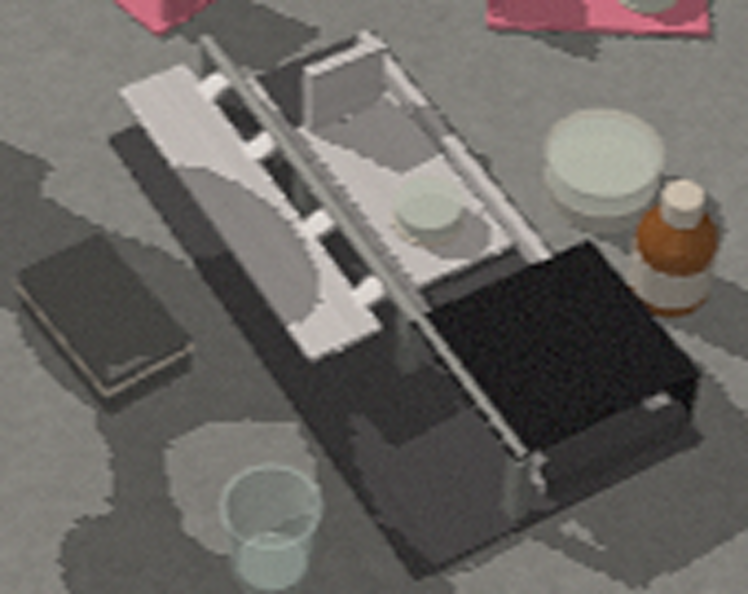

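The crops confirm the aluminium carrier. In the top crop the tab runs from (170, 112) to (168, 213) and the nose edge is near x 430. The bar corners are (62, 393), (500, 420), (503, 335) and (68, 310). No other aluminium carrier is in view. Next I fit the stage pose.

```bash
cat > fit.py <<'E'
from h import *
from scipy.optimize import least_squares
T=[(0,101,55,537,100),(94,101,55,735,110),(-215,-54,44.5,62,393),(-10,-54,44.5,500,420),(-10,-14,44.5,503,335),(-215,-14,44.5,68,310),(-220,105,6,82,82),(-220,-60,6,57,410),(100,-60,6,718,455)]
S=[(0,101,55,588,242),(94,101,55,697,377),(-215,-54,44.5,122,92),(-10,-54,44.5,312,360),(-10,-14,44.5,380,328),(-215,-14,44.5,185,66),(-220,-60,6,110,137),(100,-60,6,420,577),(100,105,6,700,437)]
T=np.array(T,float);S=np.array(S,float)
tu=T[:,3:]/5.7+[280,195]-.4;su=S[:,3:]/4.4+[265,220]-.4
def W(p,L):
    c,s=np.cos(p[2]),np.sin(p[2]);L=np.array(L,float).reshape(-1,3)/1000
    return np.c_[p[0]+c*L[:,0]-s*L[:,1],p[1]+s*L[:,0]+c*L[:,1],L[:,2]]
f=lambda p:np.r_[proj('top',W(p,T[:,:3]))-tu,proj('side',W(p,S[:,:3]))-su].ravel()
p=least_squares(f,[.58,-.15,-1.6],loss='soft_l1').x
if __name__=='__main__':
    print(p,np.degrees(p[2]));print(f(p).reshape(-1,2).round(1).tolist())
    c,s=np.cos(p[2]),np.sin(p[2]);R=np.array([[c,s],[-s,c]])
    for n,uv,z in[('top',(170,112),.056),('top',(168,213),.056),('top',(432,135),.011),('top',(428,257),.011)]:
        print((R@(ray(n,np.array(uv)/5.7+[280,195]-.4,z)[:2]-p[:2])*1000).round(1))
    for uv,z in[((305,68),.056),((385,42),.056),((512,240),.011)]:
        print('s',(R@(ray('side',np.array(uv)/4.4+[265,220]-.4,z)[:2]-p[:2])*1000).round(1))
E
python3 fit.py
```

```text
[ 0.56838341 -0.1429282  -1.63614834] -93.74439435485161
[[0.7, -0.9], [0.8, -0.3], [-0.1, -0.1], [0.2, 0.4], [0.4, 0.4], [0.1, -0.3], [-0.1, -0.2], [-0.3, 0.8], [0.6, 0.8], [0.7, -0.6], [0.8, -1.3], [-0.9, -0.6], [-0.5, -0.0], [0.3, -0.1], [-0.0, -0.8], [-0.7, -0.2], [-1.3, 0.3], [0.7, 0.1]]
[-173.9   80.5]
[-171.4   32.2]
[-47.5  88.5]
[-46.1  28. ]
s [-170.8   34.3]
s [-166.6   80.8]
s [-48.5  88.7]
```

```bash
python3 -m jog '[{"x":2.7,"y":-3.5,"wz":-5.2,"jaw":7.4},{"x":2.7,"y":-3.5,"wz":-5.2},{"x":2.7,"y":-3.5,"wz":-5.2},{"x":2.7,"y":-3.5,"wz":-5.2},{"x":2.7,"y":-3.5,"wz":-5.2},{"x":2.7,"y":-3.5,"wz":-5.2},{"x":2.7,"y":-3.5,"wz":-5.2}]'
python3 -m jog '[{"x":2.8,"y":-3.5,"wz":-5.2},{"x":2.8,"y":-3.5,"wz":-5.2},{"x":2.8,"y":-3.5,"wz":-5.2},{"x":2.8,"y":-3.5,"wz":-5.2},{"x":2.8,"y":-3.5,"wz":-5.2},{"x":2.8,"y":-3.5,"wz":-5.2},{"x":2.8,"y":-3.4,"wz":-5.2},{}]'
```

```text
invalid input
invalid input
```

```bash
python3 -m jog '[{"x":2.7,"y":-3.5,"z":0,"wx":0,"wy":0,"wz":-5.2,"jaw":7.4},{"x":2.7,"y":-3.5,"z":0,"wx":0,"wy":0,"wz":-5.2,"jaw":7.4}]'
```

```text
time: 0.3
ee_pos: [0.2589, 0.4664, 0.214]
ee_rot: [-179.9, -0.0, 148.6]
ft_force: [1.2, 0.1, 0.8]
grip_width: 0.0779
finger_force: 0.0
```

All keys are required in each row.

```bash
python3 -m jog '[{"x":2.8,"y":-3.5,"z":0,"wx":0,"wy":0,"wz":-5.2,"jaw":7.4},{"x":2.8,"y":-3.5,"z":0,"wx":0,"wy":0,"wz":-5.2,"jaw":7.4},{"x":2.8,"y":-3.5,"z":0,"wx":0,"wy":0,"wz":-5.2,"jaw":7.4},{"x":2.8,"y":-3.5,"z":0,"wx":0,"wy":0,"wz":-5.2,"jaw":7.4},{"x":2.8,"y":-3.5,"z":0,"wx":0,"wy":0,"wz":-5.2,"jaw":7.4},{"x":2.8,"y":-3.5,"z":0,"wx":0,"wy":0,"wz":-5.2,"jaw":7.4}]'
python3 -m jog '[{"x":2.8,"y":-3.5,"z":0,"wx":0,"wy":0,"wz":-5.2,"jaw":7.4},{"x":2.8,"y":-3.5,"z":0,"wx":0,"wy":0,"wz":-5.2,"jaw":7.4},{"x":2.8,"y":-3.5,"z":0,"wx":0,"wy":0,"wz":-5.2,"jaw":7.4},{"x":2.8,"y":-3.5,"z":0,"wx":0,"wy":0,"wz":-5.2,"jaw":7.4},{"x":2.8,"y":-3.5,"z":0,"wx":0,"wy":0,"wz":-5.2,"jaw":7.4},{"x":2.8,"y":-3.5,"z":0,"wx":0,"wy":0,"wz":-5.2,"jaw":7.4},{"x":0,"y":0,"z":0,"wx":0,"wy":0,"wz":0,"jaw":7.4}]'
```

```text
time: 0.9
ee_pos: [0.4277, 0.2555, 0.2143]
ee_rot: [-180.0, -0.0, 117.3]
ft_force: [1.1, -0.1, 0.4]
grip_width: 0.0744
finger_force: 0.0
time: 1.6
ee_pos: [0.5971, 0.0427, 0.2136]
ee_rot: [-180.0, 0.1, 85.9]
ft_force: [-1.1, -0.4, -0.2]
grip_width: 0.0742
finger_force: 0.0
```

```bash
python3 -m jog '[{"x":-0.3,"y":0.3,"z":-4,"wx":0,"wy":0,"wz":0.4,"jaw":7.4},{"x":-0.2,"y":0.3,"z":-4,"wx":0,"wy":0,"wz":0,"jaw":7.4},{"x":0,"y":0,"z":-3.4,"wx":0,"wy":0,"wz":0,"jaw":7.4},{"x":0,"y":0,"z":0,"wx":0,"wy":0,"wz":0,"jaw":7.4}]'
python3 - <<'E'
from h import *
import fit
p=fit.p
s=robot.state();P=s['ee_pos'];r=s['ee_rot']
c,sn=np.cos(p[2]),np.sin(p[2]);print('stage tcp',np.array([[c,sn],[-sn,c]])@(P[:2]-p[:2])*1000,P[2],r)
w=optics.read_camera('wrist');im=w['img'][:,:,::-1].copy()
from scipy.spatial.transform import Rotation as Ro
Rt=Ro.from_euler('xyz',r,degrees=True).as_matrix();M=np.eye(4);M[:3,:3]=Rt;M[:3,3]=P
M=np.linalg.inv(M@np.array(w['tool_from_camera']))
L=[(-10,-54,44.5),(-10,-14,44.5),(-215,-54,44.5),(-215,-14,44.5),(0,101,55),(-172,34,56),(-172,80,56),(-47,26,11),(-47,88,11),(-192,-35,44.5),(-192,57,6)]
X=fit.W(p,L);X=(M@np.c_[X,np.ones(len(X))].T)[:3]
for i in range(len(L)):
    if X[2,i]<=0.01: continue
    q=np.array(w['intrinsics'])@X[:,i];q=q[:2]/q[2]
    cv2.circle(im,tuple(int(v) for v in q),3,(0,255,0),1);print(L[i],q.round())
cv2.imwrite('pics/w1.png',im)
E
```

```text
time: 2.0
ee_pos: [0.585, 0.0543, 0.0947]
ee_rot: [-179.3, -0.0, 86.8]
ft_force: [-1.2, 0.9, 0.0]
grip_width: 0.0741
finger_force: 0.0
stage tcp [-197.87365191    3.68565952] 0.09469494991646071 [-1.79313012e+02 -4.44175851e-02  8.67612118e+01]
(-10, -54, 44.5) [259. 476.]
(-10, -14, 44.5) [308. 476.]
(-215, -54, 44.5) [243. 234.]
(-215, -14, 44.5) [304. 234.]
(0, 101, 55) [452. 501.]
(-172, 34, 56) [377. 303.]
(-172, 80, 56) [447. 304.]
(-47, 26, 11) [356. 409.]
(-47, 88, 11) [426. 410.]
(-192, -35, 44.5) [274. 267.]
(-192, 57, 6) [400. 251.]
```

View pics/w1.png

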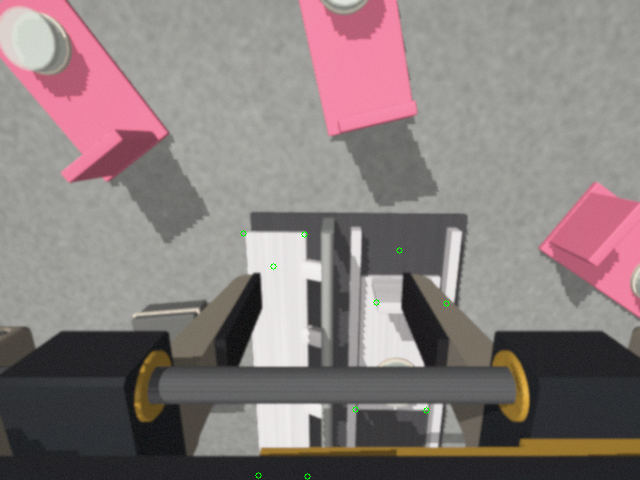

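The wrist view shows the fitted bar end within about 4 px of the real one, near (247–308, 232). The tab appears near y 277, where I predicted 303. I settle the arm and look closer.

```bash
python3 -m jog '[{"x":0,"y":0,"z":0,"wx":0,"wy":0,"wz":0,"jaw":7.4},{"x":0,"y":0,"z":0,"wx":0,"wy":0,"wz":0,"jaw":7.4}]'
cat > wl.py <<'E'
from h import *
import fit,sys
from scipy.spatial.transform import Rotation as Ro
p=fit.p
s=robot.state();P=s['ee_pos'];r=s['ee_rot'];w=optics.read_camera('wrist')
c,sn=np.cos(p[2]),np.sin(p[2]);print('stage tcp',np.array([[c,sn],[-sn,c]])@(P[:2]-p[:2])*1000,P[2],r)
im=w['img'][:,:,::-1].copy()
M=np.eye(4);M[:3,:3]=Ro.from_euler('xyz',r,degrees=True).as_matrix();M[:3,3]=P
C=M@np.array(w['tool_from_camera']);M=np.linalg.inv(C);print('cam',C[:3,3],C[:3,2])
L=[(-215,-54,44.5),(-215,-14,44.5),(-172,34,56),(-172,80,56),(-172,26,6),(-220,105,6),(-220,-60,6)]
X=fit.W(p,L);X=(M@np.c_[X,np.ones(len(X))].T)[:3]
q=(np.array(w['intrinsics'])@X);q=(q[:2]/q[2]).T;print(q.round())
a,b,x2,y2=map(int,sys.argv[2:6]);k=min(800/(x2-a),600/(y2-b))
im=cv2.resize(im[b:y2,a:x2],None,fx=k,fy=k,interpolation=cv2.INTER_CUBIC)
for u in q: cv2.circle(im,tuple(int(v) for v in (u-[a,b]+.5)*k),4,(0,255,0),1)
cv2.imwrite('pics/'+sys.argv[1],im)
E
python3 wl.py w2.png 235 200 475 350
```

```text
time: 2.25
ee_pos: [0.592, 0.0531, 0.1034]
ee_rot: [179.7, 0.0, 86.7]
ft_force: [-0.1, 0.2, 0.6]
grip_width: 0.0738
finger_force: 0.0
stage tcp [-197.1709907    10.76932527] 0.10344186363654628 [1.79732022e+02 1.30949585e-02 8.67189126e+01]
cam [0.59636802 0.13059817 0.2742031 ] [-0.01060866 -0.27308676 -0.96193091]
[[234. 229.]
 [293. 230.]
 [364. 295.]
 [431. 296.]
 [348. 269.]
 [450. 212.]
 [239. 211.]]
```

View pics/w2.png

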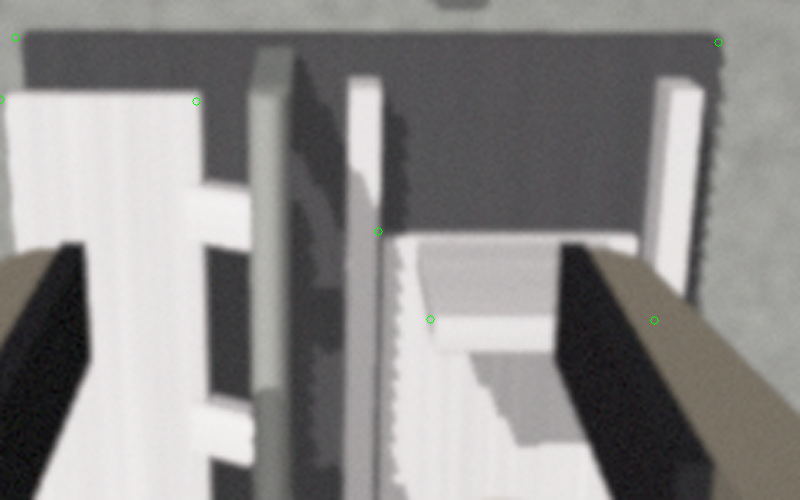

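The second view agrees. The tab's rear top edge lies at crop y of about 318, on the x −172 mm prediction. The lane finger is behind the tab and the other finger is over the bar. I press down now.

```bash
python3 -m jog '[{"x":0,"y":0,"z":-2.5,"wx":0,"wy":0,"wz":-0.4,"jaw":7.4},{"x":0,"y":0,"z":-2,"wx":0,"wy":0,"wz":0,"jaw":7.4},{"x":0,"y":0,"z":-1,"wx":0,"wy":0,"wz":0,"jaw":7.4},{"x":0,"y":0,"z":-0.5,"wx":0,"wy":0,"wz":0,"jaw":7.4},{"x":0,"y":0,"z":-0.5,"wx":0,"wy":0,"wz":0,"jaw":7.4},{"x":0,"y":0,"z":-0.5,"wx":0,"wy":0,"wz":0,"jaw":7.4},{"x":0,"y":0,"z":0,"wx":0,"wy":0,"wz":0,"jaw":7.4},{"x":0,"y":0,"z":0,"wx":0,"wy":0,"wz":0,"jaw":7.4}]'
python3 -m jog '[{"x":0,"y":0,"z":-0.3,"wx":0,"wy":0,"wz":0,"jaw":7.4},{"x":0,"y":0,"z":-0.3,"wx":0,"wy":0,"wz":0,"jaw":7.4},{"x":0,"y":0,"z":-0.3,"wx":0,"wy":0,"wz":0,"jaw":7.4},{"x":0,"y":0,"z":0,"wx":0,"wy":0,"wz":0,"jaw":7.4},{"x":0,"y":0,"z":0,"wx":0,"wy":0,"wz":0,"jaw":7.4}]'
python3 -c "
from h import *
shot('side','side1.png')
b=cv2.imread('pics/side1.png')[190:355,265:455]
cv2.imwrite('pics/sidec1.png',cv2.resize(b,None,fx=3.6,fy=3.6,interpolation=cv2.INTER_CUBIC))"
```

```text
time: 3.1
ee_pos: [0.5928, 0.0528, 0.0333]
ee_rot: [179.7, 0.0, 86.3]
ft_force: [0.7, -0.2, 5.1]
grip_width: 0.0741
finger_force: 2.4
time: 3.6
ee_pos: [0.5923, 0.0528, 0.024]
ee_rot: [179.8, 0.0, 86.3]
ft_force: [-1.1, -1.0, 4.9]
grip_width: 0.074
finger_force: 2.2
```

View pics/sidec1.png

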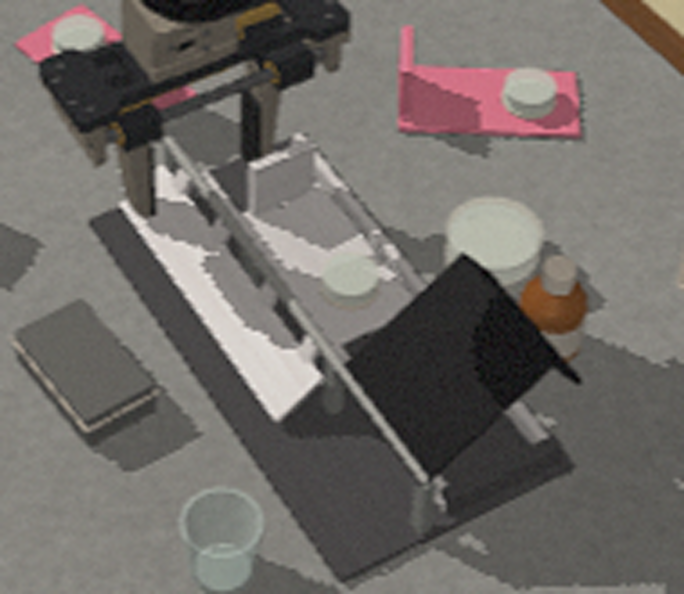

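The hood is open at about 0.6 rad, with its edge at (465, 258) in the crop. The fingertip is on the bar at (145, 210), the other finger is behind the tab, and the carrier hasn't moved. I push now, about 15 mm of free travel plus 132 mm.

```bash
python3 -m jog '[{"x":-0.03,"y":-0.5,"z":0,"wx":0,"wy":0,"wz":0,"jaw":7.4},{"x":-0.03,"y":-0.5,"z":0,"wx":0,"wy":0,"wz":0,"jaw":7.4},{"x":-0.03,"y":-0.3,"z":0,"wx":0,"wy":0,"wz":0,"jaw":7.4},{"x":-0.02,"y":-0.3,"z":0,"wx":0,"wy":0,"wz":0,"jaw":7.4},{"x":-0.03,"y":-0.5,"z":0,"wx":0,"wy":0,"wz":0,"jaw":7.4},{"x":-0.03,"y":-0.5,"z":0,"wx":0,"wy":0,"wz":0,"jaw":7.4},{"x":-0.04,"y":-0.5,"z":0,"wx":0,"wy":0,"wz":0,"jaw":7.4},{"x":-0.03,"y":-0.5,"z":0,"wx":0,"wy":0,"wz":0,"jaw":7.4}]'
python3 -m jog '[{"x":-0.03,"y":-0.5,"z":0,"wx":0,"wy":0,"wz":0,"jaw":7.4},{"x":-0.04,"y":-0.5,"z":0,"wx":0,"wy":0,"wz":0,"jaw":7.4},{"x":-0.03,"y":-0.5,"z":0,"wx":0,"wy":0,"wz":0,"jaw":7.4},{"x":-0.03,"y":-0.5,"z":0,"wx":0,"wy":0,"wz":0,"jaw":7.4},{"x":-0.03,"y":-0.5,"z":0,"wx":0,"wy":0,"wz":0,"jaw":7.4},{"x":-0.03,"y":-0.5,"z":0,"wx":0,"wy":0,"wz":0,"jaw":7.4},{"x":-0.04,"y":-0.5,"z":0,"wx":0,"wy":0,"wz":0,"jaw":7.4},{"x":-0.03,"y":-0.5,"z":0,"wx":0,"wy":0,"wz":0,"jaw":7.4}]'
```

```text
time: 4.45
ee_pos: [0.5876, 0.0177, 0.0217]
ee_rot: [-180.0, -0.1, 86.3]
ft_force: [-2.6, 5.5, 4.4]
grip_width: 0.0743
finger_force: 3.2
time: 5.25
ee_pos: [0.5849, -0.0223, 0.0217]
ee_rot: [-180.0, -0.1, 86.3]
ft_force: [-2.6, 5.7, 5.0]
grip_width: 0.0736
finger_force: 3.3
```

```bash
python3 -m jog '[{"x":-0.01,"y":-0.5,"z":0.1,"wx":0,"wy":0,"wz":0,"jaw":7.4},{"x":-0.01,"y":-0.5,"z":0.05,"wx":0,"wy":0,"wz":0,"jaw":7.4},{"x":-0.01,"y":-0.5,"z":0,"wx":0,"wy":0,"wz":0,"jaw":7.4},{"x":-0.02,"y":-0.5,"z":0,"wx":0,"wy":0,"wz":0,"jaw":7.4},{"x":-0.03,"y":-0.5,"z":0,"wx":0,"wy":0,"wz":0,"jaw":7.4},{"x":-0.03,"y":-0.5,"z":0,"wx":0,"wy":0,"wz":0,"jaw":7.4},{"x":-0.03,"y":-0.5,"z":0,"wx":0,"wy":0,"wz":0,"jaw":7.4},{"x":-0.03,"y":-0.5,"z":0,"wx":0,"wy":0,"wz":0,"jaw":7.4}]'
python3 -m jog '[{"x":-0.03,"y":-0.5,"z":0,"wx":0,"wy":0,"wz":0,"jaw":7.4},{"x":-0.03,"y":-0.5,"z":0,"wx":0,"wy":0,"wz":0,"jaw":7.4},{"x":-0.03,"y":-0.5,"z":0,"wx":0,"wy":0,"wz":0,"jaw":7.4},{"x":-0.03,"y":-0.4,"z":0,"wx":0,"wy":0,"wz":0,"jaw":7.4},{"x":-0.03,"y":-0.3,"z":0,"wx":0,"wy":0,"wz":0,"jaw":7.4},{"x":-0.02,"y":-0.3,"z":0,"wx":0,"wy":0,"wz":0,"jaw":7.4}]'
python3 wl.py w3.png 0 0 640 480
```

```text
time: 6.05
ee_pos: [0.5834, -0.0633, 0.0231]
ee_rot: [-180.0, -0.0, 86.3]
ft_force: [-1.5, 3.6, 2.3]
grip_width: 0.0737
finger_force: 2.4
time: 6.65
ee_pos: [0.5818, -0.0881, 0.0231]
ee_rot: [180.0, -0.0, 86.3]
ft_force: [-1.4, 3.2, 1.8]
grip_width: 0.0739
finger_force: 2.4
stage tcp [-55.57381324   9.76185793] 0.02311955535221638 [ 1.79995940e+02 -3.56085151e-05  8.62976734e+01]
cam [ 0.58746108 -0.01074913  0.1939003 ] [-0.01702355 -0.272486   -0.96200914]
[[ 146. -106.]
 [ 261. -106.]
 [ 398.   23.]
 [ 530.   23.]
 [ 363.   56.]
 [ 541.  -62.]
 [ 174.  -62.]]
```

View pics/w3.png

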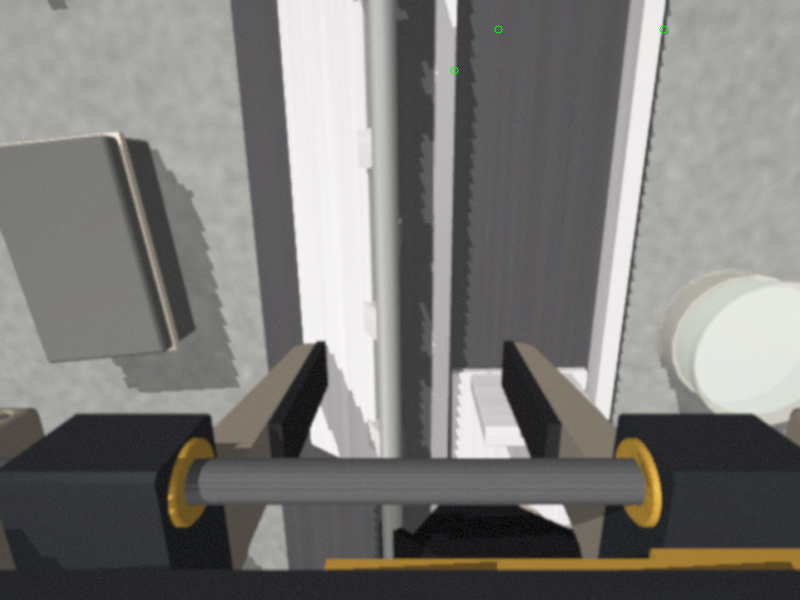

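The wrist view shows the finger against the tab at (490, 390), the carrier straight in the lane and the hood open. About 5 mm remain, so I go slowly until the force rises.

```bash
python3 -m jog '[{"x":-0.01,"y":-0.2,"z":0,"wx":0,"wy":0,"wz":0,"jaw":7.4},{"x":-0.01,"y":-0.2,"z":0,"wx":0,"wy":0,"wz":0,"jaw":7.4},{"x":0,"y":0,"z":0,"wx":0,"wy":0,"wz":0,"jaw":7.4}]'
python3 -m jog '[{"x":-0.01,"y":-0.15,"z":0,"wx":0,"wy":0,"wz":0,"jaw":7.4},{"x":0,"y":0,"z":0,"wx":0,"wy":0,"wz":0,"jaw":7.4}]'
```

```text
time: 7.0
ee_pos: [0.5816, -0.0921, 0.0231]
ee_rot: [180.0, 0.0, 86.3]
ft_force: [-2.2, 3.1, 2.2]
grip_width: 0.0739
finger_force: 2.1
time: 7.2
ee_pos: [0.5816, -0.0928, 0.0231]
ee_rot: [180.0, -0.1, 86.3]
ft_force: [-2.0, 6.2, 2.7]
grip_width: 0.074
finger_force: 3.7
```

```bash
python3 -m jog '[{"x":0,"y":-0.15,"z":0,"wx":0,"wy":0,"wz":0,"jaw":7.4},{"x":0,"y":0,"z":0,"wx":0,"wy":0,"wz":0,"jaw":7.4}]'
python3 -m jog '[{"x":0,"y":-0.15,"z":0,"wx":0,"wy":0,"wz":0,"jaw":7.4},{"x":0,"y":0,"z":0,"wx":0,"wy":0,"wz":0,"jaw":7.4}]'
```

```text
time: 7.4
ee_pos: [0.5817, -0.0929, 0.0232]
ee_rot: [180.0, -0.2, 86.3]
ft_force: [-1.8, 10.9, 3.6]
grip_width: 0.0738
finger_force: 6.0
time: 7.6
ee_pos: [0.5818, -0.0931, 0.0232]
ee_rot: [180.0, -0.3, 86.4]
ft_force: [-1.1, 14.3, 5.2]
grip_width: 0.0742
finger_force: 8.5
```

The carrier is against the stop: the force climbed to 14 N with no further motion. I back off, then lift gently so the hood closes.

```bash
python3 -m jog '[{"x":0,"y":0.3,"z":0,"wx":0,"wy":0,"wz":0,"jaw":7.4},{"x":0.03,"y":0.5,"z":0,"wx":0,"wy":0,"wz":0,"jaw":7.4},{"x":0.03,"y":0.5,"z":0,"wx":0,"wy":0,"wz":0,"jaw":7.4},{"x":0.03,"y":0.5,"z":0,"wx":0,"wy":0,"wz":0,"jaw":7.4},{"x":0,"y":0,"z":0.4,"wx":0,"wy":0,"wz":0,"jaw":7.4},{"x":0,"y":0,"z":0.4,"wx":0,"wy":0,"wz":0,"jaw":7.4},{"x":0,"y":0,"z":0.4,"wx":0,"wy":0,"wz":0,"jaw":7.4},{"x":0,"y":0,"z":0.4,"wx":0,"wy":0,"wz":0,"jaw":7.4}]'
python3 -m jog '[{"x":0,"y":0,"z":0.4,"wx":0,"wy":0,"wz":0,"jaw":7.4},{"x":0,"y":0,"z":0.4,"wx":0,"wy":0,"wz":0,"jaw":7.4},{"x":0,"y":0,"z":0.5,"wx":0,"wy":0,"wz":0,"jaw":7.4},{"x":0,"y":0,"z":2,"wx":0,"wy":0,"wz":0,"jaw":7.4},{"x":0,"y":0,"z":4,"wx":0,"wy":0,"wz":0,"jaw":7.4},{"x":0,"y":0,"z":4,"wx":0,"wy":0,"wz":0,"jaw":7.4},{"x":0,"y":2,"z":4,"wx":0,"wy":0,"wz":0,"jaw":7.4},{"x":0,"y":4,"z":0,"wx":0,"wy":0,"wz":0,"jaw":7.4}]'
python3 -m jog '[{"x":-1,"y":4,"z":0,"wx":0,"wy":0,"wz":0,"jaw":7.4},{"x":-1,"y":4,"z":0,"wx":0,"wy":0,"wz":0,"jaw":7.4},{"x":-1,"y":4,"z":0,"wx":0,"wy":0,"wz":0,"jaw":7.4},{"x":-1,"y":4,"z":0,"wx":0,"wy":0,"wz":0,"jaw":7.4},{"x":0,"y":4,"z":0,"wx":0,"wy":0,"wz":0,"jaw":7.4},{"x":0,"y":0,"z":0,"wx":0,"wy":0,"wz":0,"jaw":7.4}]'
python3 -c "
from h import *
shot('side','side2.png');shot('top','top2.png')
b=cv2.imread('pics/side2.png')[200:365,265:435]
t=cv2.imread('pics/top2.png')[195:285,280:420]
b=cv2.resize(b,(400,388),interpolation=cv2.INTER_CUBIC);t=cv2.resize(t,(400,257),interpolation=cv2.INTER_CUBIC)
cv2.imwrite('pics/fin.png',np.hstack([b,cv2.copyMakeBorder(t,0,131,0,0,cv2.BORDER_CONSTANT)]))"
```

```text
time: 8.4
ee_pos: [0.5824, -0.0782, 0.0395]
ee_rot: [180.0, -0.0, 86.3]
ft_force: [-2.5, 0.3, 2.5]
grip_width: 0.0739
finger_force: 1.3
time: 9.2
ee_pos: [0.587, -0.0207, 0.2]
ee_rot: [179.2, 0.2, 86.1]
ft_force: [0.6, 0.4, -0.1]
grip_width: 0.074
finger_force: 0.0
time: 9.8
ee_pos: [0.5419, 0.1859, 0.1926]
ee_rot: [179.9, -0.1, 86.6]
ft_force: [0.4, -0.3, 1.3]
grip_width: 0.0743
finger_force: 0.0
```

View pics/fin.png

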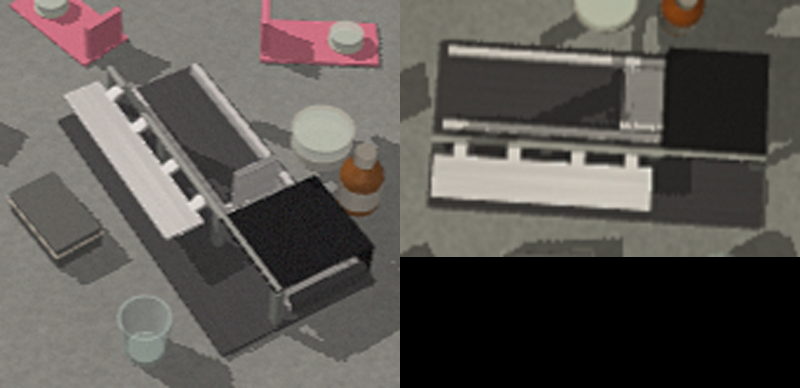

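The final pictures show the hood shut level at (715, 100), and 43 px (about 40 mm) of the carrier's rear with the tab outside it. The bystanders in view are unmoved and the hand is clear.

```bash
python3 -c "
from rig import robot
print(robot.hand_in())"
```

```text
the job is handed in; nothing more can be done
None
```

I pushed the carrier home against the end stop with the hood held open, the hood is shut over the dish, the hand is clear, and I handed the job in at about 10 s on the robot's clock.

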